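Secure a laundry-trolley wheel with its linch pin

ROBOT

A 6-joint arm with a two-finger parallel gripper is mounted at the origin on the work surface. World frame = base frame: x ahead of the robot, y to its left, z up, the work surface at z = 0. Lengths are in mm, angles in degrees, forces in N, time in s.
With the tool pointing down it reaches from about 275 to 825 mm from the base axis. Payload 5.2 kg.
Tool frame: the origin (TCP) lies midway between the tips of the shut fingers; the grasp point (between the pads) lies 19 mm behind it; z points along the fingers, y is the direction in which the jaws open and shut (so a half turn about z gives the same grasp; the last joint's range is limited). The gripper opens to 93 mm and grips with 3 to 60 N. Pads are 15 mm wide; open, the fingers measure 128 mm over their backs; the gripper's body (75 mm by 188 mm) begins 65 mm behind the grasp point.
Start: joints at [-11.62, 14.817, 87.949, -0, 77.235, -11.62], TCP at [550.005, 0.023, 218.653] pointing down, gripper open.
Joint ranges: [-179.93, 179.93], [-52.35, 119.4], [10.71, 147.94], [-69.91, 249.91], [12.55, 155.21], [-178.61, 178.61]. Speed limits (degrees/s): [147.25, 147.25, 180, 180, 180, 180].

INTERFACE

Orientations are given as [roll, pitch, yaw] about the fixed x, y, z axes, in that order (R = Rz(yaw) Ry(pitch) Rx(roll)).
In Python, from station import bot gives the robot as it stands. The module is installed in compiled form; this text tells all that it offers. Calls block until the motion is done:
- bot.move_to(position, orientation): joint-space move of the TCP to a pose.
- bot.move_linear(position, ori=None, velocity=150): straight line of the TCP; ori=None keeps the orientation; velocity is the mean speed in mm/s.
- bot.move_j(angles): joint-space move.
- bot.grip(opening, f_grip=None): finger opening in mm; f_grip is the grip in N (None keeps the last); returns when the fingers have stopped.
- bot.wait(seconds).
- bot.solve_ik(position, orientation): joint angles nearest the present ones, or None.
- bot.get_state(): the state.
- bot.capture(name): name is "scene" or "side" or "wrist"; returns a dict with "color" (420x560x3 uint8, red, green, blue), "camera_matrix" (3x3 intrinsics, pixels), "xyz" and "attitude" of the camera in the world. Camera axes: x right, y up, looking along -z (the intrinsics and any distortion apply to the point x, -y, -z); pixel columns grow to the right and rows downward; lengths in mm; the calibration is good to about 2 mm. The wrist camera is an equidistant fisheye: a pixel r from the principal point sees the ray r / f radians off the axis. A picture is of the moment at which its call begins. There is no depth.
A pose or a line that the arm cannot do raises bot.Unreachable and nothing moves.
- bot.finish_job(): hands the job in, once; it reports no verdict.
The state is a dict: "clock": time; "joint_positions": joint angles; "dq": joint speeds; "joint_torque": joint torques, N m; "eef_pos": TCP position; "tool_rot": TCP orientation; "ft_force": force on the tool from outside, world axes, zero at the start; "ft_torque": the same for the moment, N m; "gripper_width": finger opening in mm.
Only numpy, scipy, OpenCV 4.12 (cv2) and the standard library are available. Lean on these libraries where they do the work, as an engineer would, in place of code of your own. Each camera call takes 0.05 s, during which the arm holds its last target.

TASK

The laundry trolley's wheel is back on its axle: take the linch pin out of its stand, feel gently for the hole near the free end of the axle and push the pin down through it until its shoulder sits fully home on the axle, with the ring on the side of the axle's free end. Then flip the sprung ring over the axle end so that it snaps shut below the pin's point, and let go. Push with a light hand and feel for resistance: never bear hard on the axle. Leave the other things on the table where they are.

Things in the scene. Friction and masses are not known exactly. Their poses are not given: they have to be found in the camera images.
- pin_knob (a point): Centre of the linch pin's steel knob, 24 (x) x 18 (y) x 34 (z) mm, to be pinched across y. The only pin with a ring; it starts upright in the grey stand and lifts straight out. 200 g. Axes: z up along the pin, x to the side where the ring lies and swings.
- pin_seat (a point): On the linch pin, 35 mm below the knob's centre: middle of the underside of its shoulder (32 x 26 x 16 mm block under the knob), the face that must sit on the axle. Below it a round shank 12 mm in diameter and 46 mm long, its last 6 mm tapered to a flat point 11 mm wide. Axes as the knob's.
- ring_bar (a point): Middle of the ring's outer cross bar. The ring is a D-shaped loop of 5 mm steel bar, 45 mm wide, hinged along y in the pin's shoulder 8 mm above its underside, 58 mm from this bar. Open, the bar is 56 mm out on the pin's +x side and 14 mm below the knob's centre.
- ring (a joint): Ring angle, rad: 0 open (13 degrees above level), 1.80 shut (hanging down, bar 4 mm beyond the pin's point). Over-centre spring: resists at about 4 N at the bar, falling to none at 0.6 rad; past that it snaps shut by itself in half a second. Pushing the bar straight down 40 to 50 mm flips it. Flip it only with the pin in: shut, it bars the way.
- bearing (a point): Outer face of the fixed bracket's bearing, above the axle's centre line, level with the flat top of the axle's end; 89 mm above the table. x points outward along the level axle, z up. The hole for the pin lies on this x line, 84 to 118 mm out: the axle has endwise play and stands anywhere in it, so the hole must be felt for or seen.
- bracket: Grey fixed bracket carrying axle and wheel; origin under its 100 x 100 mm base plate, x as the bearing's. Wheel 100 mm in diameter, outer face 42 mm inward of the hole, its top 36 mm above the axle's flat top. The axle ends in a 28 x 28 mm square steel bar, through hole 14 mm, 16 mm from its free end, flat top for 38 mm inward. It slides endwise only at about 10 N and does not turn.
- holder: Grey plastic stand, fixed, 80 (x) x 130 (y) x 60 mm high, origin at the centre of its underside. The linch pin stands in its hole at y = -35 mm (16 mm wide), shoulder on the top face; a plain pin without ring (head 22 mm wide, 8 mm high) stands at y = +35 mm and stays there.

How it is judged:
By the outcome, as a careful person would: the job done as asked, in the order asked, and still so for the second after the job is handed in, with the robot touching nothing.
It also fails if it takes over 64 s, if anything falls off the work surface, if the arm or the gripper's body presses on something with over 40 N, if the wrist force passes 120 N, or if a joint passes its speed limit or range.

## Working session

There is one attempt and no reset: what is moved stays moved. The work goes in short steps, each a Python script; the robot and the scene stay as the last script left them, time stands still between calls to the robot, and variables do not carry over. Pictures are saved under pics/ and viewed, and the job is handed in when it is done.

```bash
mkdir -p pics; python3 - <<'E'
from station import bot
import cv2,numpy as np
np.set_printoptions(precision=3,suppress=True)
for n in ["scene","side","wrist"]:
    c=bot.capture(n); cv2.imwrite(f"pics/{n}0.png",c["color"][:,:,::-1]); print(n,c["camera_matrix"],c["xyz"],c["attitude"],[k for k in c])
s=bot.get_state();print(s)
E
```

```text
scene [[501.427   0.    282.736]
 [  0.    501.427 205.228]
 [  0.      0.      1.   ]] [1110.583  -98.429  851.047] [37.277  0.86  80.417] ['color', 'camera_matrix', 'xyz', 'attitude']
side [[519.05    0.    277.663]
 [  0.    519.05  210.966]
 [  0.      0.      1.   ]] [ 285.314 -872.945  572.736] [ 61.608   1.246 -17.764] ['color', 'camera_matrix', 'xyz', 'attitude']
wrist [[325.192   0.    280.142]
 [  0.    325.192 211.002]
 [  0.      0.      1.   ]] [549.259  68.497 383.98 ] [-14.389   0.095  -0.042] ['color', 'camera_matrix', 'xyz', 'attitude']
{'clock': 0.15, 'joint_positions': array([-11.62 ,  14.85 ,  87.996,  -0.   ,  77.234, -11.62 ]), 'dq': array([ 0.055, -0.157, -0.188,  0.078,  0.061,  0.029]), 'joint_torque': array([  0.002, -43.764, -28.423,   0.072,   0.038,  -0.   ]), 'eef_pos': array([549.592,   0.101, 218.016]), 'tool_rot': array([-179.922,   -0.016,   90.   ]), 'ft_force': array([0.23 , 0.851, 0.607]), 'ft_torque': array([ 0.094,  0.012, -0.019]), 'gripper_width': 92.97399477812083}
```

View pics/scene0.png

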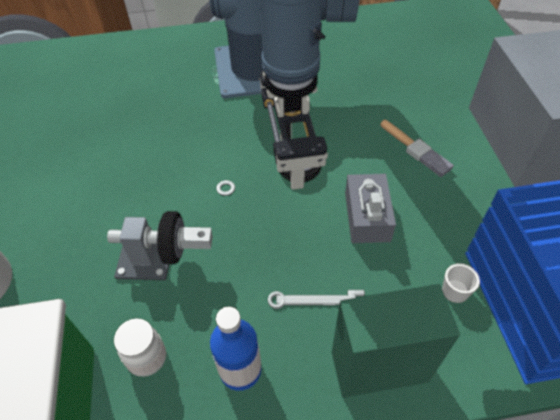

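View pics/side0.png

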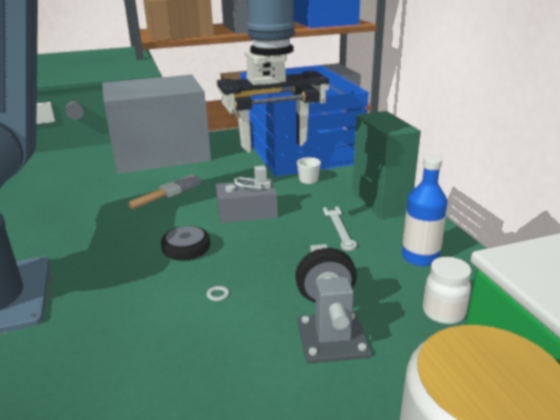

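View pics/wrist0.png

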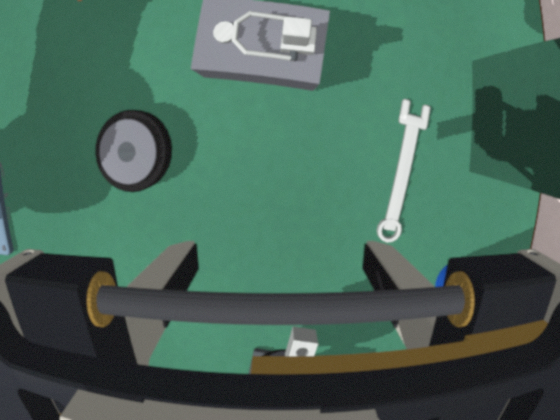

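The holder is at scene (370,208) with the knob at about (376,200). The bracket is at (145,245), with the axle end and its hole at about (202,234) pointing right (+y). I'll write helpers and get rough points.

```bash
cat > h.py <<'E'
import numpy as np,cv2
from scipy.spatial.transform import Rotation as Ro
np.set_printoptions(precision=2,suppress=True)
def ray(c,px,fish=False):
    K=c["camera_matrix"];u=(px[0]-K[0,2])/K[0,0];v=(px[1]-K[1,2])/K[1,1]
    if fish:
        r=np.hypot(u,v); s=np.sin(r)/r if r>1e-9 else 1; d=np.array([u*s,-v*s,-np.cos(r)])
    else: d=np.array([u,-v,-1.])
    R=Ro.from_euler("xyz",c["attitude"],degrees=True).as_matrix()
    d=R@d; return np.array(c["xyz"],float),d/np.linalg.norm(d)
def onz(c,px,z,fish=False):
    o,d=ray(c,px,fish); return o+d*(z-o[2])/d[2]
def tri(rays):
    A=np.zeros((3,3));b=np.zeros(3)
    for o,d in rays:
        P=np.eye(3)-np.outer(d,d);A+=P;b+=P@o
    X=np.linalg.solve(A,b); return X,[np.linalg.norm((np.eye(3)-np.outer(d,d))@(X-o)) for o,d in rays]
def proj(c,X,fish=False):
    R=Ro.from_euler("xyz",c["attitude"],degrees=True).as_matrix();p=R.T@(np.array(X)-c["xyz"]);p=np.array([p[0],-p[1],-p[2]]);K=c["camera_matrix"]
    if fish:
        r=np.hypot(p[0],p[1]);t=np.arctan2(r,p[2]);q=p[:2]/r*t
    else:q=p[:2]/p[2]
    return q*K[0,0]+K[:2,2]
import pickle,os
def shot(bot,n,tag):
    c=bot.capture(n);cv2.imwrite(f"pics/{tag}.png",c["color"][:,:,::-1]);pickle.dump(dict(c),open(f"pics/{tag}.pkl","wb"));return c
def load(tag): return pickle.load(open(f"pics/{tag}.pkl","rb"))
def crop(tag,x0,y0,x1,y1,k,out):
    im=cv2.imread(f"pics/{tag}.png")[y0:y1,x0:x1];cv2.imwrite(f"pics/{out}.png",cv2.resize(im,None,fx=k,fy=k,interpolation=cv2.INTER_CUBIC))
E
python3 - <<'E'
from station import bot
from h import *
for n in ["scene","side","wrist"]: shot(bot,n,n+"1")
s=load("scene1")
print("knob",onz(s,(376,199),145),"hole",onz(s,(201,234),89))
a=load("wrist1"); print(onz(a,(297,30),145,True),onz(a,(302,351),89,True))
i=cv2.imread("pics/scene1.png")
A=cv2.resize(i[140:260,320:420],None,fx=4,fy=4,interpolation=2);B=cv2.resize(i[190:310,95:225],None,fx=3,fy=4,interpolation=2)
cv2.imwrite("pics/z1.png",np.hstack([A,B]))
i=cv2.imread("pics/side1.png")
A=cv2.resize(i[155:225,205:290],None,fx=4.5,fy=5,interpolation=2);B=cv2.resize(i[235:365,285:380],None,fx=4,fy=350/130,interpolation=2)
cv2.imwrite("pics/z2.png",np.hstack([A,B]))
E
```

```text
knob [594.61 146.34 145.  ] hole [ 575.44 -171.86   89.  ]
[561.57 144.01 145.  ] [ 573.76 -171.52   89.  ]
```

View pics/z1.png

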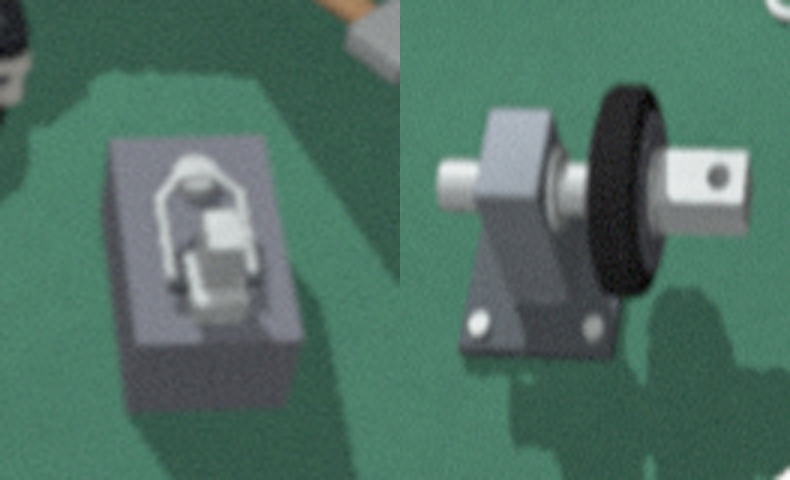

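View pics/z2.png

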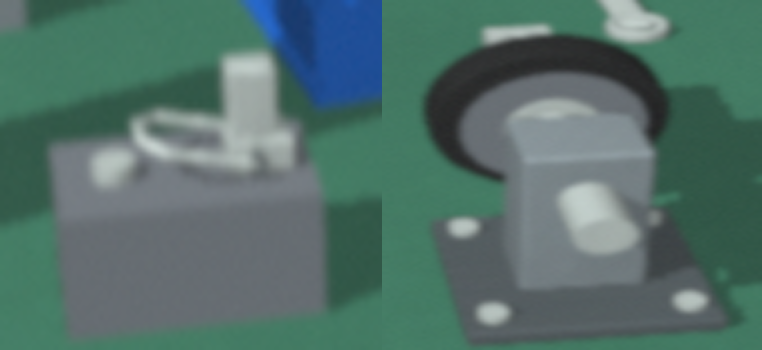

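```bash
python3 - <<'E'
from h import *
s=load("scene1");d=load("side1");w=load("wrist1")
print("knobtop",tri([ray(s,(377,197)),ray(d,(260.1,167.4))]), onz(s,(377,197),112))
print("hole",tri([ray(s,(201.3,234)),ray(w,(302,351),True)]))
# holder top corners scene: crop/4+(320,140)
for p in [(110,140),(262,138),(300,338),(135,345)]: print(onz(s,(320+p[0]/4,140+p[1]/4),60)[:2])
# ring outer bar
print("bar",onz(s,(320+195/4,140+160/4),81))
# axle top edges
for p in [(668,148),(748,150),(745,205)]: print(onz(s,(95+(p[0]-400)/3,190+p[1]/4),89)[:2])
E
```

```text
knobtop (array([563.89, 161.87, 107.04]), [np.float64(1.1909191675466575), np.float64(1.1909191675465947)]) [566.25 160.93 112.  ]
hole (array([ 574.18, -171.84,   87.85]), [np.float64(0.5904493927259615), np.float64(0.5904493927258956)])
[461.04 135.35]
[473.78 212.94]
[598.93 194.37]
[588.94 115.64]
bar [498.69 167.66  81.  ]
[ 554.27 -201.32]
[ 564.17 -152.57]
[ 594.24 -156.82]
```

```bash
python3 - <<'E'
from station import bot
from h import *
bot.move_to([574,-172,210],[180,0,80]); bot.wait(0.2)
shot(bot,"wrist","wa"); st=bot.get_state(); print(st["clock"],st["eef_pos"],st["tool_rot"],st["ft_force"])
bot.move_to([564,161,225],[180,0,172]); bot.wait(0.2)
shot(bot,"wrist","wb"); st=bot.get_state(); print(st["clock"],st["eef_pos"],st["tool_rot"],st["joint_positions"],st["ft_force"])
E
```

```text
1.2833 [ 574.19 -170.25  210.42] [179.97  -0.01  80.14] [0.17 0.57 0.4 ]
2.7917 [564.32 159.97 224.86] [-179.99   -0.01  171.88] [  4.94  18.37  82.18  -0.01  79.46 -76.94] [ 0.55 -0.29  0.93]
```

View pics/wa.png

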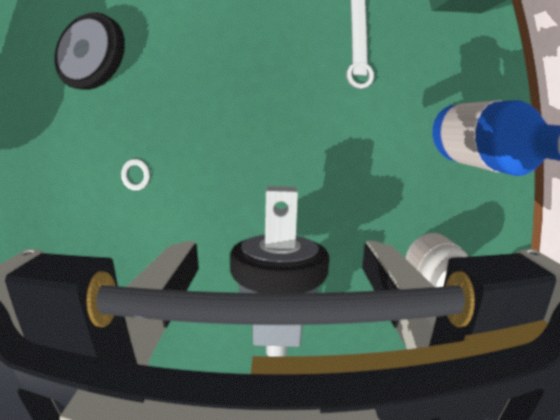

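View pics/wb.png

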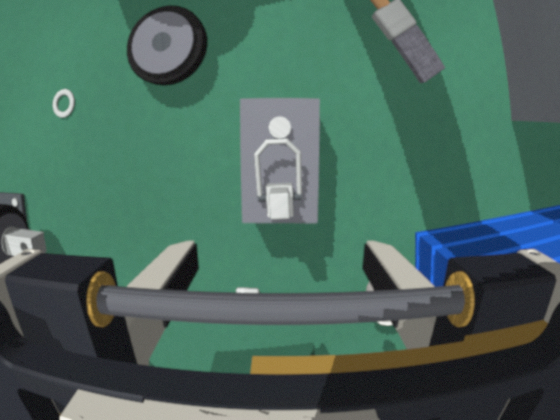

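Picture wa shows the axle end upright at (281,213), with its hole at (281,209). Picture wb shows the holder's square with the image, the knob top at about (279,207) and the ring bar at (278,142). I'll zoom in for exact features.

```bash
python3 - <<'E'
from h import *
a=cv2.imread("pics/wa.png")[180:250,250:320];b=cv2.imread("pics/wb.png")[90:230,235:325]
cv2.imwrite("pics/z3.png",np.hstack([cv2.resize(a,(420,420*1),interpolation=2),cv2.resize(b,(270,420),interpolation=2)]))
# axle top bright mask
g=cv2.cvtColor(cv2.imread("pics/wa.png"),cv2.COLOR_BGR2GRAY)
print(g[180:252:3,260:302:3])
E
```

```text
[[120 118 119 118 120 118 122 117 120 120 119 119 120 118]
 [118 120 121 119 120 119 120 118 118 118 119 120 119 120]
 [117 119 118 112 111 110 110 110 112 114 114 114 119 119]
 [120 119 119 111 108 109 106 106 108 107 105 104 111 119]
 [118 119 184 216 218 213 211 204 211 198 198 195 177 123]
 [122 122 196 225 228 225 229 226 231 229 230 228 215 124]
 [122 123 197 225 227 225 227 225 229 230 228 227 208 105]
 [118 122 196 225 228 219 191 173 205 229 228 228 200  89]
 [123 122 201 225 224 153 123 120 124 187 221 228 196  89]
 [120 121 208 225 203 107 118 118 115 130 224 227 194  89]
 [121 126 208 226 201 106 104 106 101 140 224 228 192  85]
 [119 124 207 224 222 142 106 106 116 194 228 229 178  86]
 [122 122 209 224 226 217 179 164 200 227 228 228 175  83]
 [120 124 217 225 227 227 228 224 229 231 228 227 162  86]
 [116 124 217 225 225 226 228 225 230 230 227 228 154  86]
 [122 126 217 224 225 227 227 226 229 230 227 229 143  87]
 [122 125 218 224 225 226 227 228 230 231 227 230 143  88]
 [120 128 219 225 227 227 227 227 230 231 228 229 136  86]
 [106 110 219 224 226 228 227 226 231 231 228 228 137  91]
 [ 67  78 215 223 225 229 228 228 231 232 227 225 109  74]
 [ 74 104 219 224 225 227 221 220 205 205 182 180  97  67]
 [ 96 112 193 197 179 181 170 171 173 172 170 167 110  90]
 [ 95 115 157 160 161 167 167 170 170 172 168 168 113 100]
 [ 72 103 130 124 121 115 116 119 117 118 123 133 129  84]]
```

View pics/z3.png

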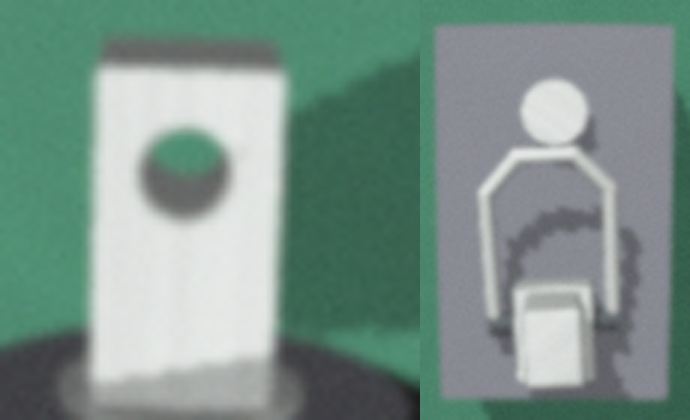

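```bash
python3 - <<'E'
from h import *
def mask_c(tag,box,thr,dark):
    x0,y0,x1,y1=box; g=cv2.cvtColor(cv2.imread(f"pics/{tag}.png"),cv2.COLOR_BGR2GRAY)[y0:y1,x0:x1].astype(float)
    w=np.clip((230-g)/110 if dark else (g>thr)*1.,0,1); w[w<0.25]=0
    ys,xs=np.mgrid[y0:y1,x0:x1]; return np.array([(w*xs).sum()/w.sum(),(w*ys).sum()/w.sum()]),w.sum()
wa=load("wa");wb=load("wb");s=load("scene1");w1=load("wrist1");d=load("side1")
h,area=mask_c("wa",(270,196,293,220),0,True);print("hole px",h,area)
hs,_=mask_c("scene1",(195,229,208,239),0,True);print(hs)
print("hole",onz(wa,h,89,True),tri([ray(wa,h,True),ray(s,hs)]),tri([ray(wa,h,True),ray(w1,(302,351),True)]))
P=lambda x,y:(250+x/6-.4,180+y/6-.4)
c=[onz(wa,P(*p),89,True) for p in [(96,66),(286,70),(275,360),(92,372)]]
for q in c:print(q[:2])
n=lambda a,b:np.degrees(np.arctan2(*(b-a)[1::-1]))
print("axle dir",n(c[2],c[1]),n(c[3],c[0]),"w",np.linalg.norm(c[0]-c[1]),"end to hole",np.linalg.norm((c[0]+c[1])/2-onz(wa,h,89,True)))
Q=lambda x,y:(235+x/3-.33-420/3,90+y/3-.33)
c=[onz(wb,Q(*p),60,True) for p in [(436,26),(673,26),(668,400),(443,399)]]
for q in c:print(q[:2])
print("holder dir",n(c[2],c[1]),n(c[3],c[0]), "w",np.linalg.norm(c[0]-c[1]),np.linalg.norm(c[0]-c[3]))
k=[Q(*p) for p in [(527,310),(577,308),(579,383),(529,387)]]
K=[onz(wb,p,112,True) for p in k]
for q in K:print(q[:2])
print("knob",np.mean(K,0),"size",np.linalg.norm(K[0]-K[1]),np.linalg.norm(K[1]-K[2]),"dir",n(K[2],K[1]),n(K[3],K[0]))
km=np.mean(k,0);print(km,"tri",tri([ray(wb,km,True),ray(s,(377,197))]),tri([ray(wb,km,True),ray(d,(260.1,167.4))]),tri([ray(wb,km,True),ray(d,(260.1,167.4)),ray(s,(377,197))]))
B=onz(wb,Q(547,153),81,True);print("bar",B,"dir",n(np.mean(K,0),B),np.linalg.norm((B-np.mean(K,0))[:2]))
r=[onz(wb,Q(*p),75,True) for p in [(480,190),(614,187)]];print("ring w",np.linalg.norm(r[0]-r[1]),"dir",n(r[0],r[1])+90)
print("plain",onz(wb,Q(553,112),68,True))
E
```

```text
hole px [280.3  208.63] 182.96363636363634
[200.64 233.72]
hole [ 573.24 -173.2    89.  ] (array([ 573.27, -173.13,   87.24]), [np.float64(0.4961658883153211), np.float64(0.49616588831527686)]) (array([ 573.55, -173.73,   86.44]), [np.float64(0.4346757912965922), np.float64(0.43467579129635286)])
[ 563.08 -154.45]
[ 591.06 -159.95]
[ 582.07 -205.09]
[ 553.55 -202.13]
axle dir 78.74208910179132 78.70284170937633 w 28.515738696548826 end to hole 16.455727520207343
[458.34 133.92]
[469.67 212.63]
[598.74 194.64]
[587.   115.56]
holder dir 172.0661907339581 171.87892435026907 w 79.52512673216319 129.9650778499886
[549.45 152.96]
[550.94 167.46]
[573.48 164.94]
[572.59 150.07]
knob [561.61 158.86 112.  ] size 14.581552804956152 22.679694123543484 dir 173.6161244105465 172.87701799687278
[279.   205.34] tri (array([563.04, 160.44, 108.47]), [np.float64(1.8296053260946061), np.float64(1.8296053260946068)]) (array([563.26, 158.6 , 107.42]), [np.float64(0.6538741370736337), np.float64(0.6538741370735532)]) (array([563.43, 160.25, 107.53]), [np.float64(1.761042324928537), np.float64(1.0749172115808412), np.float64(2.1222075374793583)])
bar [506.22 164.85  81.  ] dir 173.82624712497872 55.72161571032422
ring w 43.35300079125615 dir 173.0520741106181
plain [493.5  168.55  68.  ]
```

```bash
python3 - <<'E'
from station import bot
from h import *
def S(t):
    s=bot.get_state();print(t,round(s["clock"],2),s["eef_pos"],s["tool_rot"],s["ft_force"],round(s["gripper_width"],1));return s
o=[180,0,172.7]
bot.move_to([562.6,159.1,140],o)
bot.move_linear([562.6,159.1,79],velocity=80);S("down")
shot(bot,"wrist","wc")
bot.grip(10,25);S("grip")
bot.move_linear([562.6,159.1,150],velocity=80);bot.wait(.2);S("up")
shot(bot,"wrist","wd");shot(bot,"side","sd");shot(bot,"scene","cd")
E
```

```text
down 4.13 [563.07 159.15  79.49] [179.99   0.05 172.7 ] [-0.41  0.74 -0.99] 93.3
grip 5.33 [562.62 159.08  78.96] [-180.    -0.   172.7] [ 0.75 -0.19  0.51] 17.9
up 6.58 [562.25 159.07 149.35] [-179.98   -0.07  172.7 ] [ 0.3  -0.26 -1.86] 18.2
```

View pics/wd.png

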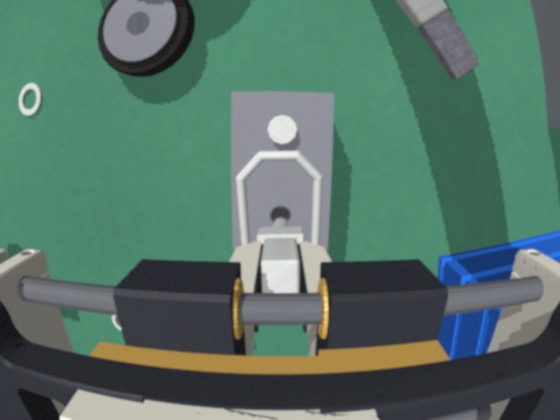

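View pics/sd.png

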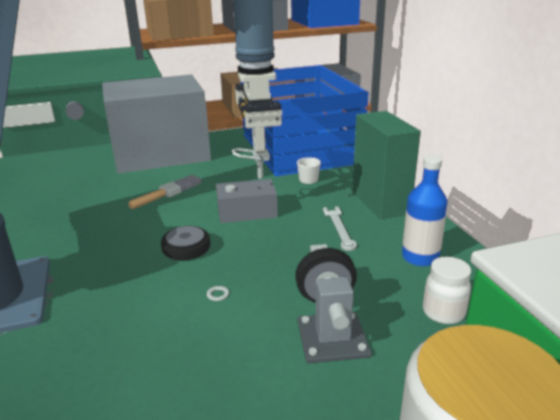

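```bash
python3 - <<'E'
from h import *
w=load("wd"); 
u=np.array([np.cos(np.radians(172.7)),np.sin(np.radians(172.7))]);v=np.array([-u[1],u[0]])
t=np.array([562.25,159.07])
for z in (85,150,152,165): print(z,proj(w,[*t,z],True),proj(w,[*(t+56*u),z],True))
crop("wd",220,140,340,300,4,"z4")
E
```

```text
85 [280.71 224.16] [280.67 147.91]
150 [280.98 258.09] [280.97 155.17]
152 [280.99 259.5 ] [280.98 155.49]
165 [281.07 269.45] [281.07 157.74]
```

View pics/z4.png

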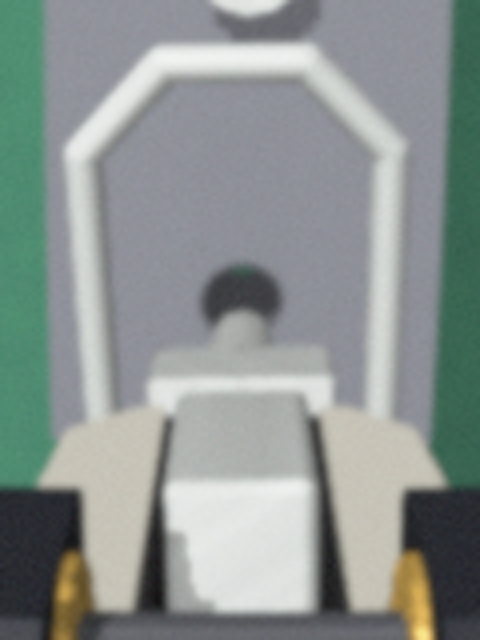

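```bash
cat >> h.py <<'E'
def S(bot,t=""):
    s=bot.get_state();print(t,round(s["clock"],2),s["eef_pos"],s["tool_rot"],"F",s["ft_force"],"T",s["ft_torque"],round(s["gripper_width"],1));return s
E
python3 - <<'E'
from station import bot
from h import *
bot.move_linear([562.6,159.1,205],velocity=150)
bot.move_to([573.2,-173,205],[180,0,78.7])
bot.move_linear([573.2,-173,178],velocity=80);bot.wait(.3);S(bot,"over")
for n,t in (("wrist","we"),("side","se"),("scene","ce")): shot(bot,n,t)
crop("we",200,120,360,300,3,"z5");crop("ce",150,170,260,290,5,"z6");crop("se",270,200,400,330,4,"z7")
E
```

```text
over 9.29 [ 573.45 -173.14  178.51] [179.95   0.02  78.7 ] F [ 0.1  -0.16 -1.36] T [-0.02 -0.01  0.  ] 17.8
```

View pics/z5.png

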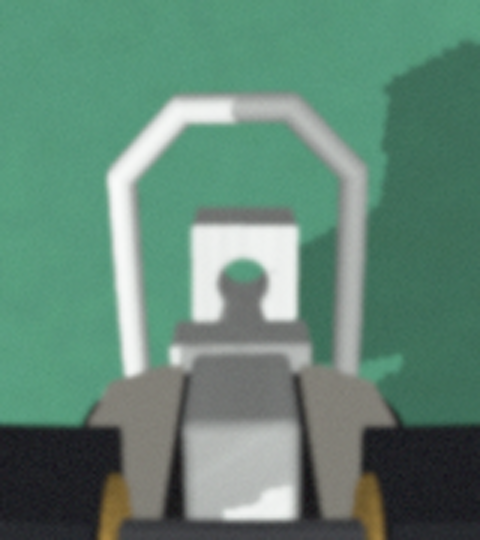

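View pics/z6.png

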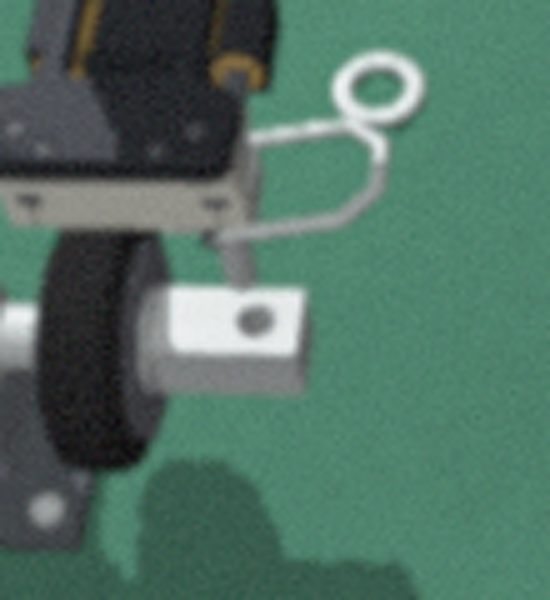

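View pics/z7.png

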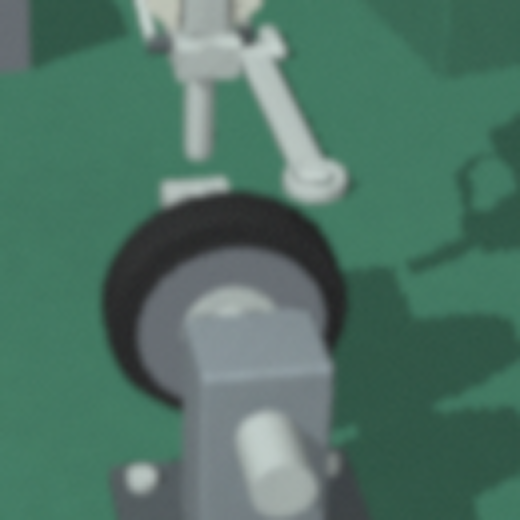

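```bash
python3 - <<'E'
from h import *
w=load("we"); print(proj(w,[573.45,-173.14,89],True),proj(w,[573.45,-173.14,113],True),onz(w,(281,214),89,True),onz(w,(281,120+224/3),89,True))
E
```

```text
[280.7  214.16] [280.78 222.51] [ 573.71 -173.06   89.  ] [ 576.86 -157.33   89.  ]
```

The view agrees with the earlier measurement: the hole is at (573.5, -173.1). I'll descend with force feedback.

```bash
python3 - <<'E'
from station import bot
from h import *
X,Y=573.4,-173.1
bot.move_linear([X,Y,158],velocity=60);bot.wait(.3)
f0=S(bot,"pre")["ft_force"]
z=158
while z>140:
    z-=1; bot.move_linear([X,Y,z],velocity=20)
    s=bot.get_state(); d=s["ft_force"]-f0
    print(z,round(s["clock"],2),s["eef_pos"],d)
    if d[2]>4.5: break
bot.wait(.2);s=S(bot,"end");shot(bot,"wrist","wf")
crop("wf",200,120,360,300,3,"z8")
E
```

```text
pre 10.22 [ 573.58 -173.23  158.32] [179.97   0.01  78.7 ] F [-0.21  0.19 -1.66] T [ 0.01  0.03 -0.01] 17.7
157 10.47 [ 573.35 -173.07  156.97] [ 0.35 -0.25 -0.43]
156 10.72 [ 573.32 -173.07  155.85] [-0.23 -0.35 -0.03]
155 10.97 [ 573.33 -173.08  154.89] [-0.89  0.27  0.68]
154 11.22 [ 573.38 -173.08  153.94] [-0.23 -0.66 -0.43]
153 11.47 [ 573.43 -173.08  152.95] [ 1.35  0.54 -0.03]
152 11.72 [ 573.4  -173.06  151.9 ] [ 0.51 -0.53 -0.09]
151 11.97 [ 573.4  -173.04  150.91] [ 0.16 -0.18 -1.06]
150 12.22 [ 573.41 -173.06  149.92] [ 0.44  0.61 -0.57]
149 12.47 [ 573.4  -173.05  148.91] [-0.21 -0.49 -0.15]
148 12.72 [ 573.38 -173.06  147.92] [ 1.37 -0.71 -0.33]
147 12.97 [ 573.41 -173.05  146.93] [ 0.74  0.72 -0.14]
146 13.22 [ 573.4  -173.08  145.91] [ 0.56  0.61 -1.21]
145 13.47 [ 573.39 -173.09  144.9 ] [ 0.7   0.03 -0.82]
144 13.72 [ 573.37 -173.08  143.9 ] [ 1.86  0.11 -0.69]
143 13.97 [ 573.4  -173.06  142.88] [ 1.95 -0.15 -0.08]
142 14.22 [ 573.39 -173.08  141.89] [ 0.48  0.5  -0.62]
141 14.47 [ 573.38 -173.08  140.9 ] [ 0.95  0.15 -1.12]
140 14.72 [ 573.38 -173.09  139.92] [ 1.65  0.65 -0.83]
end 14.93 [ 573.36 -173.08  139.9 ] [-179.99   -0.     78.7 ] F [ 0.05  0.75 -2.4 ] T [ 0.13 -0.26  0.04] 17.9
```

View pics/z8.png

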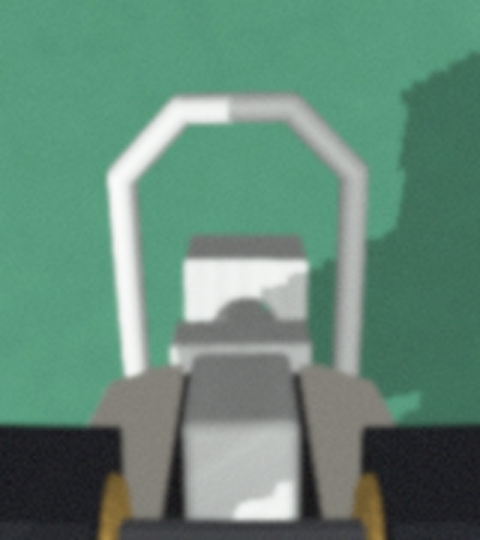

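The pin entered the hole: its tip is about 14 mm below the axle top with no push back. I'll continue down to the shoulder.

```bash
python3 - <<'E'
from station import bot
from h import *
X,Y=573.7,-173.1
f0=np.array([0,0.2,-2.0])
z=140
while z>104:
    z-=2 if z>113 else 0.5; bot.move_linear([X,Y,z],velocity=25)
    s=bot.get_state(); d=s["ft_force"]-f0
    print(z,round(s["clock"],2),s["eef_pos"],d)
    if d[2]>5 or np.hypot(*d[:2])>7: break
bot.wait(.2);s=S(bot,"end");shot(bot,"wrist","wg");shot(bot,"scene","cg");shot(bot,"side","sg")
crop("cg",150,170,260,290,5,"z9");crop("wg",200,120,360,300,3,"z10")
E
```

```text
138 15.22 [ 573.52 -173.08  137.78] [ 0.81 -0.18 -0.6 ]
136 15.47 [ 573.54 -173.07  135.79] [ 0.19 -0.58  0.28]
134 15.72 [ 573.57 -173.04  133.82] [-0.03  0.31 -0.42]
132 15.97 [ 573.57 -173.05  131.81] [-0.51  0.67 -0.01]
130 16.23 [ 573.59 -173.06  129.82] [-0.11 -0.23 -0.91]
128 16.48 [ 573.58 -173.02  127.8 ] [ 0.28  0.12 -0.5 ]
126 16.73 [ 573.59 -173.05  125.83] [0.5  0.04 0.19]
124 16.98 [ 573.61 -173.06  123.82] [ 0.02 -0.64  0.91]
122 17.23 [ 573.6  -173.04  121.85] [ 0.32  0.37 -0.41]
120 17.48 [ 573.58 -173.04  119.81] [-0.72 -0.58  0.01]
118 17.73 [ 573.62 -173.04  117.82] [-0.49  0.04  0.11]
116 17.98 [ 573.59 -173.02  115.82] [ 0.45 -0.51 -0.44]
114 18.23 [ 573.59 -173.02  113.81] [ 0.11 -0.51  0.26]
112 18.48 [ 573.61 -173.05  111.85] [-1.23 -0.98 -0.29]
111.5 18.73 [ 573.69 -173.1   111.48] [ 0.16 -0.43  0.53]
111.0 18.98 [ 573.67 -173.09  110.98] [ 1.03 -0.05  0.55]
110.5 19.23 [ 573.67 -173.09  110.47] [-0.23 -0.4   0.2 ]
110.0 19.48 [ 573.68 -173.09  109.97] [-0.03 -0.57 -0.08]
109.5 19.73 [ 573.68 -173.09  109.47] [-0.19 -0.23  1.1 ]
109.0 19.98 [ 573.65 -173.07  108.93] [ 0.51 -0.37  0.39]
108.5 20.23 [ 573.66 -173.08  108.45] [ 0.27 -0.65  0.22]
108.0 20.48 [ 573.69 -173.08  107.98] [ 0.   -0.68  0.95]
107.5 20.73 [ 573.71 -173.08  107.94] [-0.02  0.99  5.14]
end 20.93 [ 573.69 -173.09  107.91] [179.99   0.01  78.7 ] F [-2.53  1.93  4.51] T [0.19 0.46 0.04] 18.0
```

View pics/z9.png

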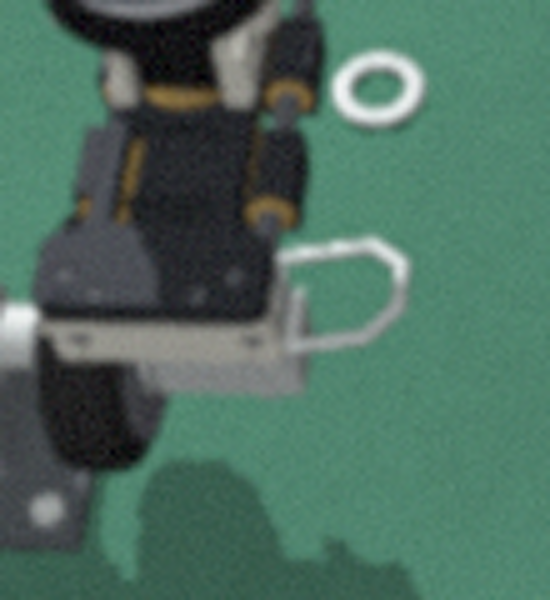

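View pics/z10.png

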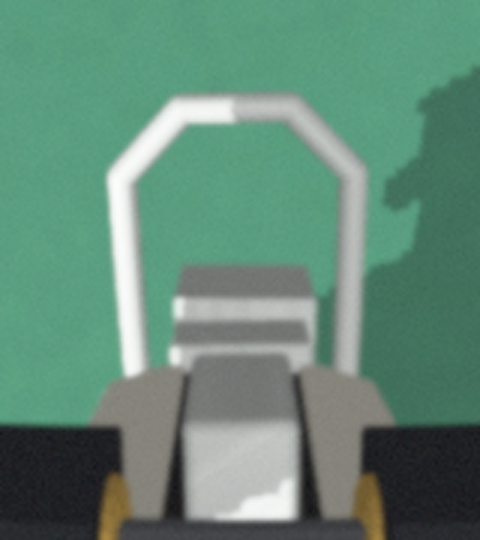

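The shoulder met the axle at TCP z 107.95, against 108 predicted. I'll release and check.

```bash
python3 - <<'E'
from station import bot
from h import *
bot.move_linear([573.7,-173.1,108],velocity=20);S(bot,"unload")
bot.grip(60,20);S(bot,"open")
bot.move_linear([573.7,-173.1,170],velocity=100);
bot.grip(0,20)
bot.wait(.1);S(bot,"up")
for n,t in (("wrist","wh"),("side","sh"),("scene","ch")): shot(bot,n,t)
crop("wh",200,120,360,300,3,"z11");crop("ch",150,190,260,290,5,"z12");crop("sh",270,200,400,330,4,"z13")
E
```

```text
unload 21.32 [ 573.81 -173.14  107.96] [179.99   0.    78.7 ] F [-0.7  -0.33  2.63] T [ 0.06  0.21 -0.07] 18.1
open 22.17 [ 573.7  -173.09  108.04] [180.    0.   78.7] F [-0.28 -0.32  0.14] T [0.05 0.05 0.02] 60.1
up 24.07 [ 573.71 -173.1   170.03] [180.   -0.   78.7] F [ 0.19  0.56 -0.13] T [-0.01  0.06  0.01] 0.4
```

View pics/z11.png

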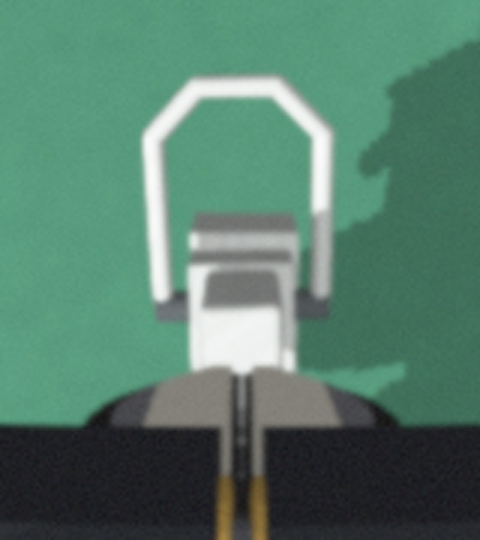

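View pics/z12.png

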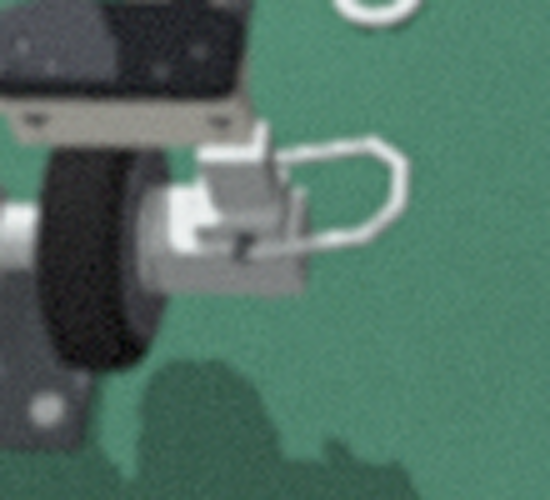

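View pics/z13.png

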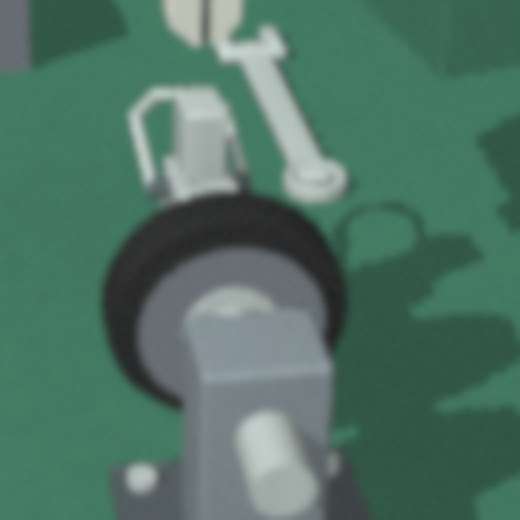

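The pin is seated and the ring points out to the free end, with the bar at wrist pixel (279,149). Next I'll flip the ring with the shut fingertips.

```bash
python3 - <<'E'
from station import bot
from h import *
w=load("wh");b=onz(w,(279,149.3),110,True);print("bar",b)
u=np.array([np.cos(np.radians(78.7)),np.sin(np.radians(78.7))])
p=np.array([573.7,-173.1])+56*u;print("pred",p)
bot.move_linear([*p,170],velocity=120)
bot.move_linear([*p,118],velocity=80);bot.wait(.2)
f0=S(bot,"pre")["ft_force"];z=118
while z>66:
    z-=3;bot.move_linear([*p,z],velocity=40)
    s=bot.get_state();d=s["ft_force"]-f0;print(z,round(s["clock"],2),s["eef_pos"][2],d)
    if np.linalg.norm(d)>12:print("STOP");break
bot.wait(.7);S(bot,"end")
shot(bot,"wrist","wi");shot(bot,"scene","ci");shot(bot,"side","si")
crop("wi",160,90,400,300,3,"z14");crop("ci",150,190,260,290,5,"z15")
E
```

```text
bar [ 583.11 -119.54  110.  ]
pred [ 584.67 -118.19]
pre 25.84 [ 585.1  -118.32  118.68] [179.93   0.01  78.71] F [-0.07  0.33  0.14] T [-0.02 -0.02 -0.01] 0.6
115 26.09 114.85702927424104 [ 0.6   0.07 -0.63]
112 26.34 112.37291803998093 [0.73 0.02 2.58]
109 26.59 109.34555646522983 [1.38 3.62 4.59]
106 26.84 106.02227872033468 [0.6  2.07 2.73]
103 27.09 102.75935934698748 [-0.1   1.66  1.61]
100 27.34 99.62262680419265 [1.19 0.21 1.03]
97 27.59 96.62459309559509 [0.34 1.51 1.72]
94 27.84 93.6544403267334 [0.6  0.31 1.58]
91 28.09 90.69429880108032 [-0.72 -1.36  0.64]
88 28.34 87.72530627729175 [-0.25 -0.81  1.34]
85 28.59 84.70378545029786 [ 0.14 -1.19  0.76]
82 28.84 81.6685828668738 [-0.   -1.29  0.48]
79 29.09 78.67926982373886 [-0.56  0.14  0.78]
76 29.34 75.6976495031614 [ 0.27 -1.3   1.34]
73 29.59 72.69599291527958 [-0.33 -0.84  0.04]
70 29.84 69.56480632245146 [1.16 0.07 0.37]
67 30.09 66.64093415830597 [-0.41  1.2  -0.18]
64 30.34 63.7123362163641 [-0.31  0.17 -0.96]
end 31.04 [ 584.68 -118.16   64.01] [180.   -0.   78.7] F [-0.44  0.7   0.87] T [ 0.    0.02 -0.04] 0.6
```

View pics/z14.png

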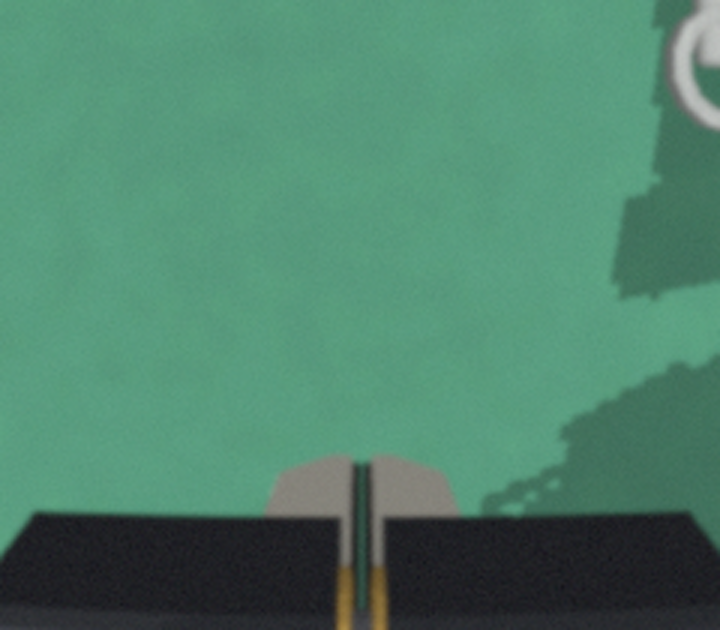

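View pics/z15.png

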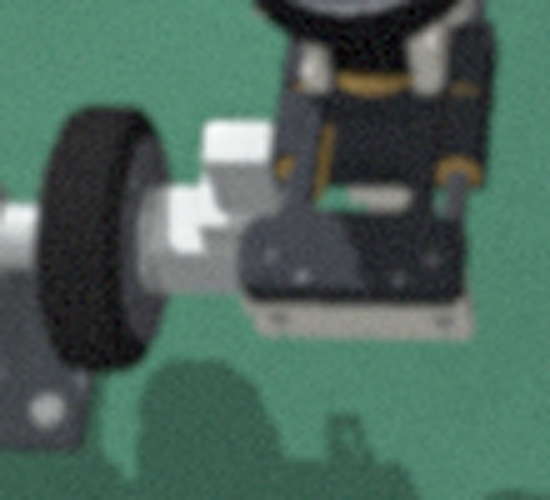

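The ring is no longer above level. I'll retreat and look.

```bash
python3 - <<'E'
from station import bot
from h import *
p=[584.67,-118.19]
bot.move_linear([*p,190],velocity=120)
bot.move_linear([560,-60,220],velocity=200);bot.wait(.2);S(bot,"away")
for n,t in (("wrist","wj"),("side","sj"),("scene","cj")): shot(bot,n,t)
crop("wj",190,190,390,400,3,"z16");crop("cj",130,190,240,290,5,"z17");crop("sj",270,200,400,330,4,"z18")
E
```

```text
away 33.09 [560.01 -60.9  219.1 ] [-179.93    0.01   78.64] F [-0.47  0.86 -0.15] T [-0.   -0.01 -0.01] -0.1
```

View pics/wj.png

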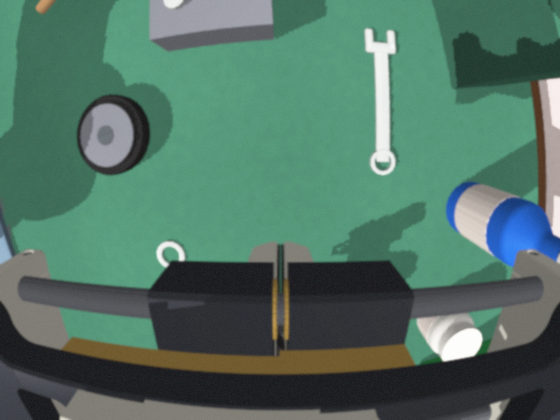

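View pics/z17.png

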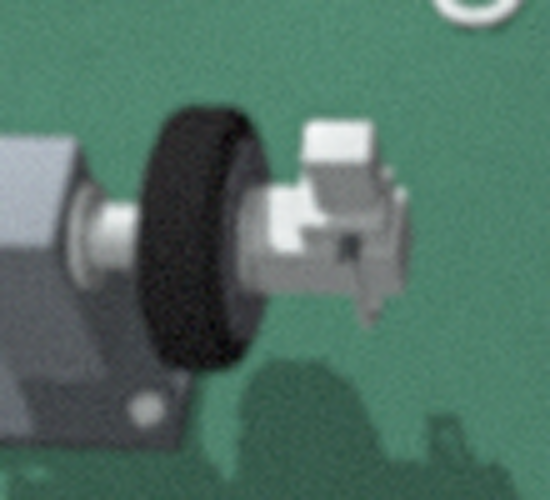

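View pics/z18.png

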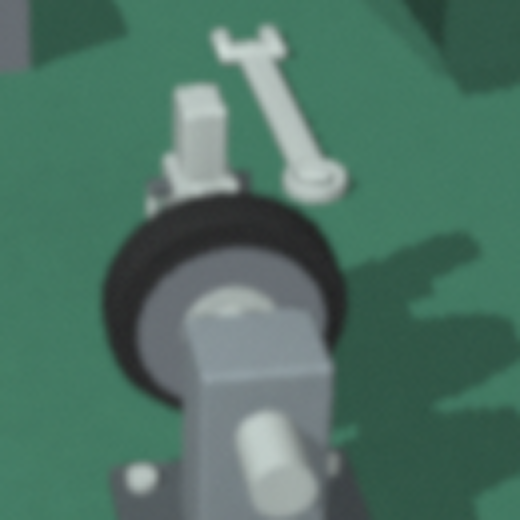

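```bash
python3 - <<'E'
from h import *
c=load("cj");d=load("sj")
h=np.array([573.7,-173.1]);u=np.array([np.cos(np.radians(78.7)),np.sin(np.radians(78.7))]);v=np.array([u[1],-u[0]])
for a in (0,.6,1.2,1.5,1.8):
    t=np.radians(13)-a
    for r in (0,40,58):
        X=[*(h+22*v*(1 if r<50 else .5)+r*np.cos(t)*u),97+r*np.sin(t)]
        q=proj(c,X);print(a,r,q,(q-[130,190])*5)
q=[proj(c,[*h,141]),proj(c,[*h,39])];print("knob top",(q[0]-[130,190])*5,(q[1]-[130,190])*5)
print("sidecam knobtop",(proj(d,[*h,141])-[270,200])*4)
E
```

```text
0 0 [198.03 240.98] [340.14 254.89]
0 40 [219.03 238.58] [445.13 242.88]
0 58 [229.19 232.34] [495.95 211.72]
0.6 0 [198.03 240.98] [340.14 254.89]
0.6 40 [219.59 245.72] [447.93 278.62]
0.6 58 [229.69 242.77] [498.45 263.83]
1.2 0 [198.03 240.98] [340.14 254.89]
1.2 40 [212.8 251. ] [414.01 304.99]
1.2 58 [219.81 250.33] [449.05 301.67]
1.5 0 [198.03 240.98] [340.14 254.89]
1.5 40 [207.38 252.38] [386.9  311.91]
1.5 58 [212.07 252.3 ] [410.34 311.51]
1.8 0 [198.03 240.98] [340.14 254.89]
1.8 40 [201.19 252.77] [355.94 313.85]
1.8 58 [203.27 252.85] [366.37 314.27]
knob top [329.69 133.51] [370.33 289.8 ]
sidecam knobtop [199.21  91.22]
```

Pixel (370,318) for the ring's lower end fits the shut angle of 1.8 rad (predicted about 366,314). I'll confirm with a tilted wrist view from the free-end side.

```bash
python3 - <<'E'
from station import bot
from h import *
h=np.array([573.7,-173.1]);u=np.array([np.cos(np.radians(78.7)),np.sin(np.radians(78.7))])
for th in (45,40,35,30):
    p=[*(h+105*u),170]
    if bot.solve_ik(p,[180,th,78.7]) is not None:
        bot.move_to(p,[180,th,78.7]);break
bot.wait(.2);S(bot,str(th));shot(bot,"wrist","wk")
E
```

```text
45 34.18 [594.28 -71.97 171.7 ] [179.79  44.9   78.36] F [-0.45 -0.28 -0.06] T [ 0.29 -0.06  0.01] 0.3
```

View pics/wk.png

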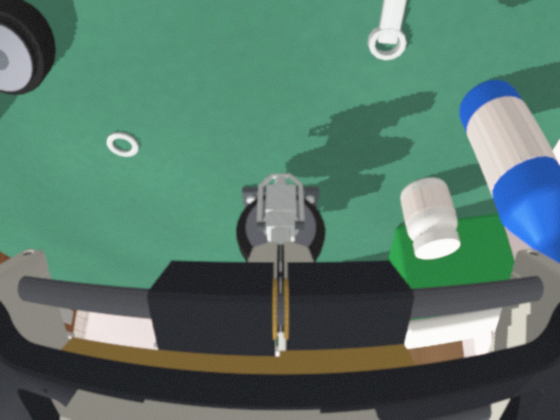

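```bash
python3 - <<'E'
from h import *
crop("wk",220,160,340,260,6,"z20")
w=load("wk");h=np.array([573.7,-173.1]);u=np.array([np.cos(np.radians(78.7)),np.sin(np.radians(78.7))])
for a in (1.2,1.5,1.8):
    t=np.radians(13)-a;print(a,proj(w,[*(h+58*np.cos(t)*u),97+58*np.sin(t)],True),(proj(w,[*(h+58*np.cos(t)*u),97+58*np.sin(t)],True)-[220,160])*6)
print("seat front edge/ axle end top",(proj(w,[*(h+16*u),89],True)-[220,160])*6,"knob top",(proj(w,[*(h+12*u),141],True)-[220,160])*6,"shoulder bottom front",(proj(w,[*(h+16*u),105],True)-[220,160])*6)
E
```

```text
1.2 [280.36 163.47] [362.16  20.83]
1.5 [280.4  167.55] [362.37  45.28]
1.8 [280.45 175.91] [362.67  95.44]
seat front edge/ axle end top [363.23 296.52] knob top [364.34 628.67] shoulder bottom front [363.53 389.9 ]
```

View pics/z20.png

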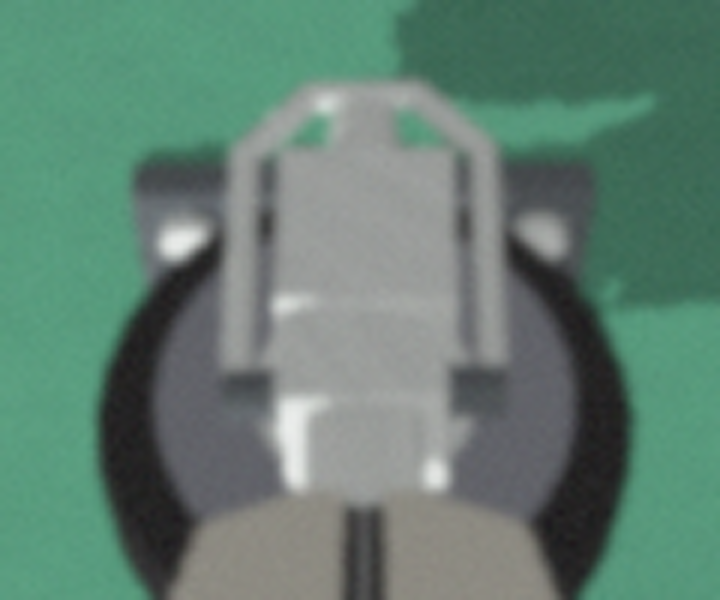

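The view from the free end shows the ring shut: bar at crop y≈90 against 95 predicted, with the pin's point inside it. I'll check that the pin did not rise during the flip.

```bash
python3 - <<'E'
from station import bot
from h import *
def up(n):return cv2.resize(cv2.cvtColor(cv2.imread(f"pics/{n}.png"),6).astype(np.float32),None,fx=10,fy=10,interpolation=2)
# knob body front only: side view px x 313..327,y 221..245
for a,b,box in (("sh","sj",(315,224,325,246)),("cg","cj",(192,214,204,232)),("ch","cj",(193,220,203,236)),("sh","sj",(340,270,360,300)),("ch","cj",(165,260,190,285))):
    x0,y0,x1,y1=[10*k for k in box];A=up(a);B=up(b);r=cv2.matchTemplate(B[y0-40:y1+40,x0-40:x1+40],A[y0:y1,x0:x1],cv2.TM_CCOEFF_NORMED);_,m,_,l=cv2.minMaxLoc(r);print(a,b,box,m,(l[0]-40)/10,(l[1]-40)/10)
d=load("sj");print((proj(d,[573.7,-173.1,142])-proj(d,[573.7,-173.1,141])))
i=np.hstack([cv2.resize(cv2.imread(f"pics/{n}.png")[212:262,300:345],None,fx=8,fy=8,interpolation=2) for n in("sh","sj")]);cv2.imwrite("pics/z21.png",i)
E
```

```text
sh sj (315, 224, 325, 246) 0.9827185273170471 -0.1 -0.5
cg cj (192, 214, 204, 232) 0.2906127870082855 -4.0 4.0
ch cj (193, 220, 203, 236) 0.9902352094650269 1.0 0.1
sh sj (340, 270, 360, 300) 0.9996660351753235 0.0 0.0
ch cj (165, 260, 190, 285) 0.9888719916343689 0.0 0.0
[ 0.01 -0.52]
```

View pics/z21.png

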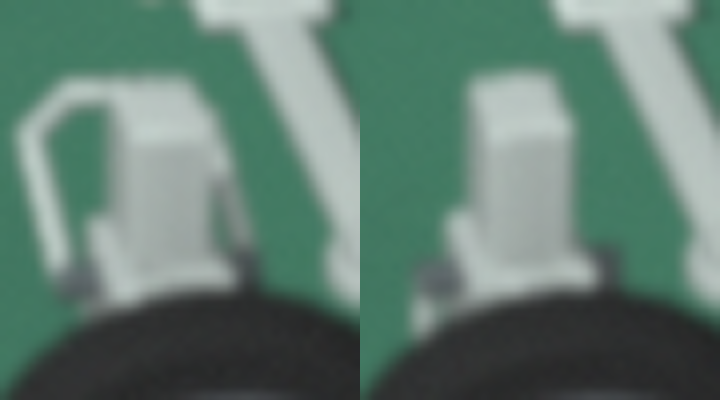

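```bash
python3 - <<'E'
from h import *
i=np.hstack([cv2.resize(cv2.imread(f"pics/{n}.png")[205:258,170:215],None,fx=8,fy=8,interpolation=2) for n in("ch","cj")]);cv2.imwrite("pics/z22.png",i)
c=load("cj")
X=np.array([573.7,-173.1,141]);u=np.array([.196,.981,0])
print(proj(c,X+u)-proj(c,X),proj(c,X+[0,0,1])-proj(c,X)); d=load("sj");print(proj(d,X+u)-proj(d,X))
E
```

```text
[0.57 0.01] [-0.09 -0.34]
[-0.11 -0.29]
```

View pics/z22.png

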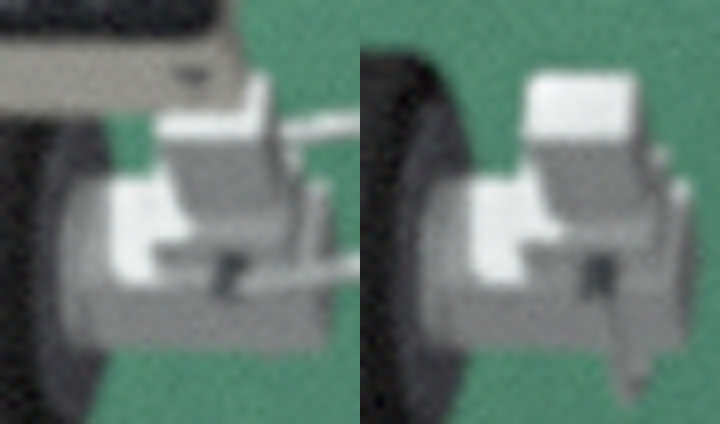

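The image shift fits the pin sliding about 1.8 mm outward within the hole play, with no rise. I'll make one light touch on the knob top to confirm the height (seated means contact at TCP z≈141).

```bash
python3 - <<'E'
from station import bot
from h import *
h=np.array([573.7,-173.1]);u=np.array([np.cos(np.radians(78.7)),np.sin(np.radians(78.7))]);p=h+1.2*u
bot.move_to([*(h+100*u),210],[180,0,78.7])
bot.move_linear([*p,200],velocity=150)
bot.move_linear([*p,147],velocity=80);bot.wait(.2)
f0=S(bot,"pre")["ft_force"];z=147
while z>138.5:
    z-=.5;bot.move_linear([*p,z],velocity=20);s=bot.get_state();d=s["ft_force"]-f0
    if z<143:print(z,round(s["clock"],2),s["eef_pos"][2],d)
    if d[2]>3.5:break
bot.move_linear([*p,200],velocity=100)
bot.move_linear([*(h+120*u),230],velocity=200);bot.wait(.3);S(bot,"away")
shot(bot,"scene","cl");shot(bot,"side","sl")
i=np.hstack([cv2.resize(cv2.imread(f"pics/{n}.png")[205:258,170:215],None,fx=8,fy=8,interpolation=2) for n in("cj","cl")]);cv2.imwrite("pics/z23.png",i)
E
```

```text
pre 36.79 [ 574.3  -172.13  147.69] [179.93   0.02  78.7 ] F [ 0.2   0.56 -0.68] T [-0.01 -0.01  0.03] 0.3
142.5 39.04 142.456263668806 [-0.62 -0.36  0.42]
142.0 39.29 141.97156907141428 [-0.64 -1.49  0.59]
141.5 39.54 141.4611961088207 [ 0.08 -1.02  0.42]
141.0 39.79 140.94111674975696 [-0.08 -0.19  0.76]
140.5 40.04 140.44325429266922 [-0.66 -1.06  1.81]
140.0 40.29 139.96787466963266 [-0.19  0.14  0.53]
139.5 40.54 139.48428809516915 [-0.21 -0.46  0.93]
139.0 40.79 139.28817298626146 [-0.29 -1.13  4.12]
away 42.62 [597.   -56.42 229.69] [-179.97    0.01   78.62] F [ 0.04 -0.   -0.33] T [ 0.    0.02 -0.  ] 0.5
```

View pics/z23.png

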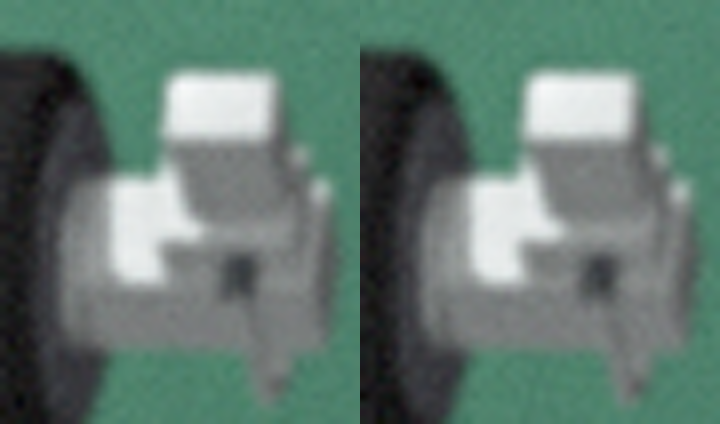

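View pics/sl.png

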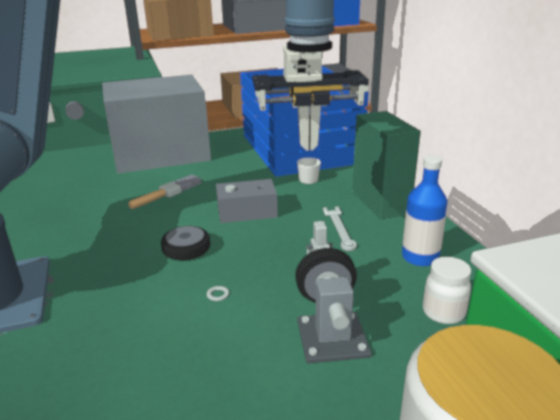

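```bash
python3 - <<'E'
from station import bot
print(bot.finish_job(), bot.get_state()["clock"])
E
```

```text
the job is handed in; nothing more can be done
the job is handed in; nothing more can be done
```

The linch pin is in the axle with its shoulder home, and the ring is snapped shut below the pin's point. I let go and handed the job in at about 43 s of the 64 s allowed.

- **Insertion:** I lifted the pin out of the stand and found the axle hole at about (573.5, -173.1) mm, with the camera views agreeing. The pin went straight in, ring toward the free end. The shoulder met the axle at about 5 N with the tool tip at z 107.95 mm, against 108 predicted.
- **Ring:** I pushed the bar down with shut fingertips, using about 6 N at most, and it flipped past centre. A view from the free end put the bar where the shut angle of 1.80 rad should put it, with the pin's point inside the ring.
- **Last checks:** Comparing pictures from before and after the flip, the pin had not risen. It had slid about 1.8 mm outward, which fits the play in the hole. Nothing else looked moved, and the robot was clear of everything.
- **Disagreements:** My final light touch on the knob (about 4 N) made contact at z 139.3 mm where I expected 141. That is lower than expected, so it does not suggest a raised pin. The pictures also put the axle top at about 87 mm, where the task gives 89.

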